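# Fit the missing seat spring in a footstool frame

### The arm

A 6-joint arm with a two-finger parallel gripper is mounted at the origin on the work surface. World frame = base frame: x ahead of the robot, y to its left, z up, the work surface at z = 0. Lengths are in m, angles in rad, forces in N, time in s.
With the tool pointing down it reaches from about 0.4 to 0.925 m from the base axis. Payload 12.5 kg.
Tool frame: the origin (TCP) lies midway between the tips of the shut fingers; the grasp point (between the pads) lies 19 mm behind it; z points along the fingers, x is the direction in which the jaws open and shut, and the axes are right-handed (so a half turn about z gives the same grasp; the last joint's range is limited). The gripper opens to 95 mm and grips with 3 to 60 N. Pads are 20 mm wide; open, the fingers measure 119 mm over their backs; the gripper's body (75 mm by 180 mm) begins 59 mm behind the grasp point.
Start: joints at [1.093, 0.491, 1.559, -0, 1.092, -0.106], TCP at [0.227, 0.582, 0.215] pointing down, gripper open.
Joint ranges: [-3.1, 3.1], [-0.84, 2.19], [0.05, 2.79], [-1.13, 4.28], [0.06, 2.93], [-2.69, 2.69]. Speed limits (rad/s): [2.22, 2.22, 2.79, 3.14, 3.14, 3.14].

### API

Orientations are given as a unit quaternion [w, x, y, z].
In Python, from rig import r gives the robot as it stands.
- The arm moves only by the tool servo_tool, never from a script. Its argument "plan" is a list of rows, each an object with "translation": the shift along the tool's x, y, z as a fraction of full scale, a list of three; "twist": the turn, a rotation vector about the tool's x, y, z as a fraction of full scale, a list of three; "jaw": the opening, from 0 (shut) to 1 (fully open). In form: [{"translation": [tx, ty, tz], "twist": [ax, ay, az], "jaw": jaw}, ...]. A call has exactly 10 rows; each row shifts and turns the commanded pose from where the row before left it, along the tool's axes as they then stand; what a row does not reach is not made up. Full scale, the value 1, is 12 cm for a shift and 2 pi rad for a turn. A row lasts 1/12 s, in which the tool goes at most 41.7 mm and 7.16 degrees, less where a joint would pass 70% of its speed; a pose out of reach is approached as far as the arm can. A call with a number of a shift or a turn outside -1 to 1 is refused whole. A call with a gripper value outside its range is refused whole. The fingers move at their own pace and stop on an object; the grip force is fixed at half the most. Time passes only in rows, so rows that do not move let the fingers close, or fill a call up. It gives the time, the measured TCP pose, the force and the opening at its end, in the units of the state.
- r.read_state(): the state, without advancing time (a new reading comes with each control period).
- r.capture(name): name is "scene" or "top" or "wrist"; returns a dict with "frame" (400x640x3 uint8, red, green, blue), "vfov" (degrees; the focal length in pixels is half the picture's height over the tangent of half this angle, whatever the lens; pixels are square), "cx", "cy" (the principal point, pixels), "T" (4x4, takes a point from camera to world coordinates). Camera axes: x right, y down, z forward; pixel columns grow to the right and rows downward; lengths in m; the calibration is good to about 2 mm. A picture is of the moment at which its call begins. There is no depth.
- r.sign_off(): hands the job in, once; it reports no verdict.
Trained networks look in a picture, given as the dict that the camera call returned (one of the last four; its "shot" number tells which), for a name from the list of things; names that differ only in an ending like _2 or _b are one class to them, and where a whole thing is asked for, a point or a joint stands for the part that bears it (a point fixed in the world has none). Each returns a list of dicts, best first, with "conf" (0 to 1); they miss things now and then, are a little off and sometimes report something else, mostly with a low value. They report only what shows in the picture. A call takes as long as a camera call.
- r.find_in(picture, query): "xyz" ([x, y, z] in m, in world coordinates, good to about 4 mm: the middle of the surface that is visible of it).
The state is a dict: "t": time; "joint_pos": joint angles; "dq": joint speeds; "joint_torque": joint torques, N m; "tool_pos": TCP position; "tool_rot": TCP orientation; "contact_force": force on the tool from outside, world axes, zero at the start; "wrist_torque": the same for the moment, N m; "opening": opening from 0.0 (shut) to 1.0 (fully open).
Only numpy, scipy, OpenCV 4.12 (cv2) and the standard library are available. Lean on these libraries where they do the work, as an engineer would, in place of code of your own. Each camera call takes 0.05 s, during which the arm holds its last target. There are 200 camera calls.

### The job

One seat spring is still missing from the wooden footstool frame. Take the bright steel spring with the orange tab, put its hook down into the empty square hole in the tall rail first, then stretch it and drop its eye over the bare brass post opposite, all the way down, and let go. It should end up like the spring that is already fitted; the rusty one with the black tab is scrap.

Things in the scene. Friction and masses are not known exactly. Their poses are not given: they have to be found in the camera images.
- pin (a point): Tip of the down-pointing hook of the loose bright steel spring with orange tab (100 g, standing on this tip and its eye). Hook: 8 mm bar; pin rises to a level arm (underside 34 mm above the tip) running 36 mm towards the eye, then down to the coil (18 mm thick, axis 14 mm above underside). Pin to eye centre 164 mm unstretched, level and stiff. x: towards the eye, z up.
- eye: Far end of that spring: flat ring, 44 mm outside, 28 inside, 8 thick. Origin: centre of its underside (on the table at first); x away from the pin, z up. Upright orange tab for gripping: centre 34 mm from the origin at -x, 28 mm long (x), 16 thick (y), reaching 44 above the underside. This end pulls out up to 60 mm along x: 2.5 N plus 0.25 N per mm.
- hole (a point): Mouth centre of the empty square hole, 26 mm wide, 45 deep, in the middle of the tall pale wooden rail's top (63 mm high, 42 wide: 8 mm of wood on the post side). Frame fixed to the bench. x: level, towards the bare post, z up. The spring already fitted lies parallel 80 mm to -y; its orange tab is 16 mm thick and tops out 74 mm above the table.
- post (a point): Foot of the bare brass post on top of the low dark wooden rail (30 mm high, 50 wide); post 10 mm thick, 14 mm high, no head. 202 mm from the hole, axes alike: pull the spring 20 to 38 mm longer to drop the eye on. Ring just clear over the post leaves the pin up to 19 mm deep in the hole; ring down on the rail, 33 mm deep.

How it is judged:
By the outcome, as a careful person would: the job done as asked, in the order asked, and still so for the second after the job is handed in, with the robot touching nothing.
It also fails if it takes over 50 s, if anything falls off the work surface, if the arm or the gripper's body presses on something with over 40 N, if the wrist force passes 120 N, or if a joint passes its speed limit or range.

## Working session

There is one attempt and no reset: what is moved stays moved. The work goes in short steps, Python scripts to look and compute and a tool call to move; the robot and the scene stay as the last step left them, time stands still between calls to the robot, and variables do not carry over. Pictures are saved under pics/ and viewed, about 8 in all and at most 12, crops included, and the job is handed in when it is done.

Besides the shell and the picture viewer there is one more tool, called after "Call:" as a command line: name --argument value ..., lists and objects as JSON in quotes. servo_tool: Moves the arm, as the interface text tells. Its arguments: {"type":"object","properties":{"plan":{"type":"array","items":{"type":"object","properties":{"translation":{"type":"array","items":{"type":"number"}},"twist":{"type":"array","items":{"type":"number"}},"jaw":{"type":"number"}}}}},"required":["plan"]}

```bash
mkdir -p pics
cat > h.py <<'E'
from rig import r
import numpy as np, cv2
def save(p,n,crop=None,s=1):
    f=p["frame"][:,:,::-1]
    if crop: f=f[crop[1]:crop[3],crop[0]:crop[2]]
    cv2.imwrite("pics/"+n,cv2.resize(f,None,fx=s,fy=s,interpolation=cv2.INTER_CUBIC))
def proj(p,X):
    f=200/np.tan(np.radians(p["vfov"])/2); c=np.linalg.inv(p["T"])@np.append(X,1)
    return np.array([p["cx"]+f*c[0]/c[2],p["cy"]+f*c[1]/c[2]])
def ray(p,u,v,z):
    f=200/np.tan(np.radians(p["vfov"])/2)
    d=p["T"][:3,:3]@np.array([(u-p["cx"])/f,(v-p["cy"])/f,1]); o=p["T"][:3,3]
    return o+d*(z-o[2])/d[2]
E
python3 - <<'E'
from h import *
s=r.read_state(); print({k:np.round(v,3) for k,v in s.items()})
P={n:r.capture(n) for n in("scene","top")}
for n,p in P.items():
    save(p,n+"1.png"); print(n,p["vfov"],np.round(p["T"],3).tolist())
    for q in("pin","eye","hole","post"):
        for d in r.find_in(p,q)[:3]: print(n,q,np.round(d["xyz"],4),round(d["conf"],2),proj(p,d["xyz"]).round())
E
```

```text
{'t': np.float64(0.0), 'joint_pos': array([ 1.093,  0.492,  1.559, -0.   ,  1.092, -0.106]), 'dq': array([-0.001, -0.001, -0.003, -0.   , -0.   ,  0.002]), 'joint_torque': array([-3.0000e-03, -6.1264e+01, -2.5819e+01,  6.9000e-02,  4.8000e-02,
       -0.0000e+00]), 'tool_pos': array([0.227, 0.582, 0.214]), 'tool_rot': array([ 0.   ,  0.826,  0.564, -0.   ]), 'contact_force': array([-0.444,  0.461, -0.176]), 'wrist_torque': array([-0.019,  0.024, -0.006]), 'opening': np.float64(0.999)}
scene 42.70263948905334 [[-0.239, 0.527, -0.815, 1.182], [0.971, 0.123, -0.205, 0.181], [-0.007, -0.841, -0.542, 0.487], [0.0, 0.0, 0.0, 1.0]]
scene pin [0.6073 0.1393 0.0161] 0.75 [384. 258.]
scene eye [0.614  0.1331 0.0073] 0.76 [378. 265.]
scene hole [ 0.5763 -0.1367  0.0328] 0.8 [212. 212.]
scene post [ 0.5774 -0.1364  0.0295] 0.64 [212. 214.]
top 48.290395168423416 [[-0.118, -0.972, 0.202, 0.391], [-0.993, 0.116, -0.019, 0.026], [-0.005, -0.203, -0.979, 0.808], [0.0, 0.0, 0.0, 1.0]]
top pin [0.5773 0.1393 0.0215] 0.84 [244. 205.]
top eye [0.6161 0.1257 0.0097] 0.95 [251. 186.]
top eye [ 0.5298 -0.1597  0.0272] 0.3 [413. 211.]
top hole [ 0.5297 -0.1555  0.0308] 0.93 [411. 211.]
top post [ 0.5305 -0.1583  0.0291] 0.92 [412. 211.]
```

View pics/top1.png

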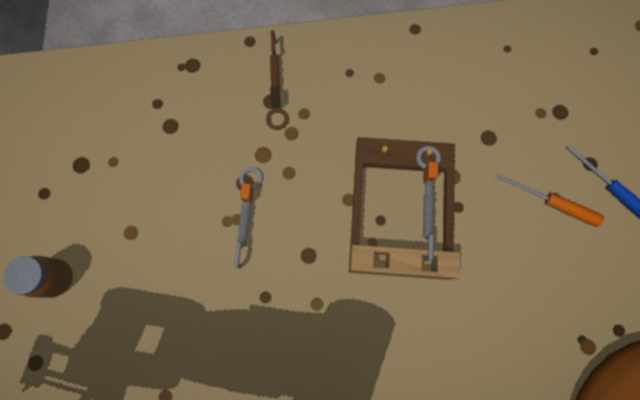

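View pics/scene1.png

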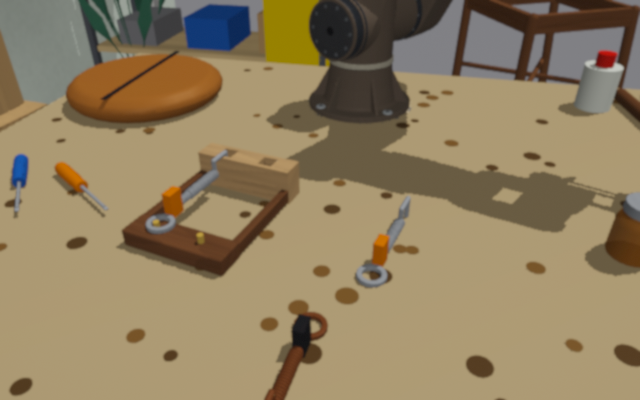

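Top view: loose spring has its ring at (250,179), orange tab (246,191) and hook end ~(238,264). The empty hole is at (382,260) and the bare post at (385,149). The fitted spring's ring is at (429,157). The rusty spring is at (276,80).

Run:
```python
from h import *
p=r.capture("top"); 
for n,u,v,z in[("ring",250,179,.008),("tabtop",246,191,.044),("pinarm",238,262,.042),("hole",382,260,.063),("posttop",385,149,.044),("fitring",429,157,.038),("fithole",430,264,.063)]: print(n,ray(p,u,v,z).round(4))
hsv=cv2.cvtColor(p["frame"],cv2.COLOR_RGB2HSV)
m=cv2.inRange(hsv,(3,190,110),(14,255,255))
n,_,st,c=cv2.connectedComponentsWithStats(m)
for i in range(1,n):
    if st[i,4]>20: print(st[i],c[i].round(1))
a=p["frame"][160:275,205:285,::-1]; b=p["frame"][135:285,345:465,::-1]
a=cv2.resize(a,(400,575),interpolation=3); b=cv2.resize(b,(400,500),interpolation=3)
b=cv2.copyMakeBorder(b,0,75,0,0,0); cv2.imwrite("pics/z.png",cv2.convertScaleAbs(np.hstack([a,b]),alpha=1.6))
```

```text
ring [0.6292 0.1261 0.008 ]
tabtop [0.5975 0.1306 0.044 ]
pinarm [0.4746 0.1552 0.042 ]
hole [ 0.4473 -0.087   0.063 ]
posttop [ 0.6453 -0.1246  0.044 ]
fitring [ 0.6228 -0.2023  0.038 ]
fithole [ 0.4314 -0.1652  0.063 ]
[428 162  10  17 148] [432.2 169.6]
[241 184   9  16 119] [245.2 191.4]
[547 194  56  32 698] [575.2 210.1]
```

View pics/z.png

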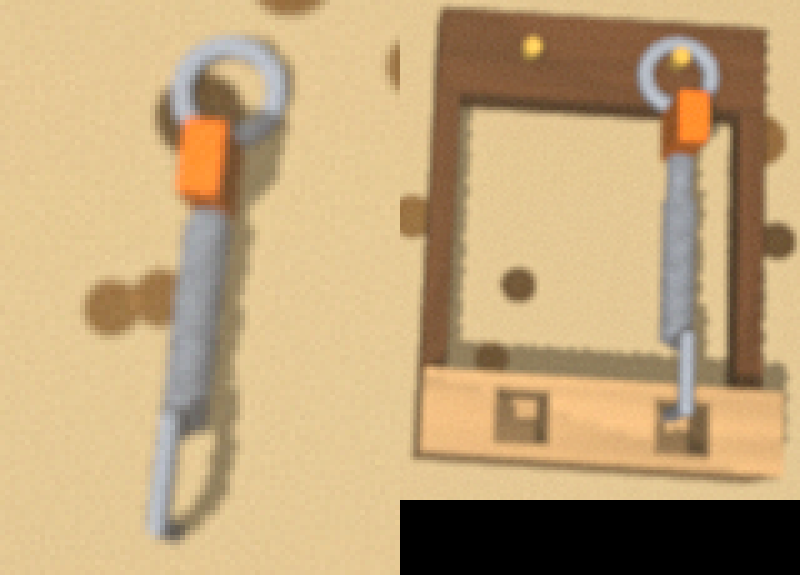

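```bash
cat >> h.py <<'E'
from scipy.spatial.transform import Rotation as R
def goto(xyz,yaw):   # yaw deg of tool x axis, tool down; prints total deltas in units (translation in current tool frame)
    s=r.read_state(); w,x,y,z=s["tool_rot"]; Rt=R.from_quat([x,y,z,w])
    c,n=np.cos(np.radians(yaw)),np.sin(np.radians(yaw))
    G=R.from_matrix(np.array([[c,n,0],[n,-c,0],[0,0,-1]]))
    d=Rt.inv().apply(np.array(xyz)-s["tool_pos"]); rv=(Rt.inv()*G).as_rotvec()
    print("pos",np.round(s["tool_pos"],4),"F",np.round(s["contact_force"],1),"open",round(float(s["opening"]),3),"t",round(float(s["t"]),2),"yaw",np.degrees(np.arctan2(*Rt.as_matrix()[[1,0],0])).round(2))
    print("d units",np.round(d/.12,3),"twist units",np.round(rv/2/np.pi,4),"deg",np.degrees(rv).round(1))
E
python3 - <<'E'
from h import *
p=r.capture("top")
hole=ray(p,381.6,260,.063); post=ray(p,385,148.7,.044); eye=ray(p,251,178,.008); arm=ray(p,237.2,266.2,.042); tab=ray(p,245.2,191,.042)
print(hole,post,eye,arm,tab)
d=(post-hole)[:2]; print("frame",np.hypot(*d),np.degrees(np.arctan2(d[1],d[0])))
d=(eye-arm)[:2]; print("spring",np.hypot(*d),np.degrees(np.arctan2(d[1],d[0])))
goto([.597,.131,.16],79.3)
E
```

```text
[ 0.44740671 -0.08636271  0.063     ] [ 0.64588428 -0.12467676  0.044     ] [0.63090802 0.12412919 0.008     ] [0.46764703 0.15718863 0.042     ] [0.59816669 0.13226755 0.042     ]
frame 0.2021418106622546 -10.925964149799983
spring 0.1665745402229082 -11.447288156328684
pos [0.227  0.5823 0.2147] F [ 0.  -0.5 -0.4] open 1.002 t 0.6 yaw 68.7
d units [-2.384  4.239  0.455] twist units [ 0.     -0.     -0.0294] deg [  0.   -0.  -10.6]
```

Call:
servo_tool --plan '[{"translation": [-0.149, 0.265, 0], "twist": [0, 0, 0], "jaw": 0.6}, {"translation": [-0.149, 0.265, 0], "twist": [0, 0, 0], "jaw": 0.6}, {"translation": [-0.149, 0.265, 0], "twist": [0, 0, 0], "jaw": 0.6}, {"translation": [-0.149, 0.265, 0], "twist": [0, 0, 0], "jaw": 0.6}, {"translation": [-0.149, 0.265, 0], "twist": [0, 0, 0], "jaw": 0.6}, {"translation": [-0.149, 0.265, 0], "twist": [0, 0, 0], "jaw": 0.6}, {"translation": [-0.149, 0.265, 0], "twist": [0, 0, 0], "jaw": 0.6}, {"translation": [-0.149, 0.265, 0], "twist": [0, 0, 0], "jaw": 0.6}, {"translation": [-0.149, 0.265, 0], "twist": [0, 0, 0], "jaw": 0.6}, {"translation": [-0.149, 0.265, 0], "twist": [0, 0, 0], "jaw": 0.6}]'

```text
t: 1.43
tool_pos: [0.4593, 0.2987, 0.2149]
tool_rot: [0.0, 0.826, 0.564, 0.0]
contact_force: [0.5, 0.1, 0.4]
opening: 0.6
```

Call:
servo_tool --plan '[{"translation": [-0.149, 0.265, 0], "twist": [0, 0, 0], "jaw": 0.6}, {"translation": [-0.149, 0.265, 0], "twist": [0, 0, 0], "jaw": 0.6}, {"translation": [-0.149, 0.265, 0], "twist": [0, 0, 0], "jaw": 0.6}, {"translation": [-0.149, 0.265, 0], "twist": [0, 0, 0], "jaw": 0.6}, {"translation": [-0.149, 0.265, 0], "twist": [0, 0, 0], "jaw": 0.6}, {"translation": [-0.149, 0.265, 0], "twist": [0, 0, 0], "jaw": 0.6}, {"translation": [0, 0, 0], "twist": [0, 0, -0.015], "jaw": 0.6}, {"translation": [0, 0, 0], "twist": [0, 0, -0.015], "jaw": 0.6}, {"translation": [0, 0, 0], "twist": [0, 0, 0], "jaw": 0.6}, {"translation": [0, 0, 0], "twist": [0, 0, 0], "jaw": 0.6}]'

```text
t: 2.27
tool_pos: [0.5971, 0.1309, 0.2146]
tool_rot: [-0.0, 0.77, 0.638, 0.0]
contact_force: [0.0, 0.4, 0.5]
opening: 0.596
```

Run:
```python
from h import *
goto([.597,.131,.11],79)
p=r.capture("wrist"); save(p,"w1.png"); print(np.round(p["T"],3).tolist())
for q in("eye","pin","hole","post"):
  for d in r.find_in(p,q)[:2]: print(q,np.round(d["xyz"],4),round(d["conf"],2),proj(p,d["xyz"]).round())
for X in([.597,.131,.044],[.631,.125,.008],[.470,.156,.042]): print(proj(p,X).round())
```

```text
pos [0.5971 0.1309 0.2146] F [0.  0.4 0.5] open 0.596 t 2.27 yaw 79.33
d units [ 0.001 -0.001  0.872] twist units [-0.     -0.      0.0009] deg [-0.  -0.   0.3]
[[0.186, 0.945, 0.27, 0.52], [0.983, -0.179, -0.051, 0.145], [-0.0, 0.275, -0.961, 0.383], [0.0, 0.0, 0.0, 1.0]]
eye [0.6168 0.1285 0.0062] 0.81 [320. 200.]
pin [0.5649 0.1416 0.022 ] 0.89 [323. 160.]
hole [ 0.5064 -0.1289  0.0393] 0.74 [ 78. 155.]
post [ 0.503  -0.1219  0.0381] 0.79 [ 84. 151.]
[320. 192.]
[320. 211.]
[321.  70.]
```

View pics/w1.png

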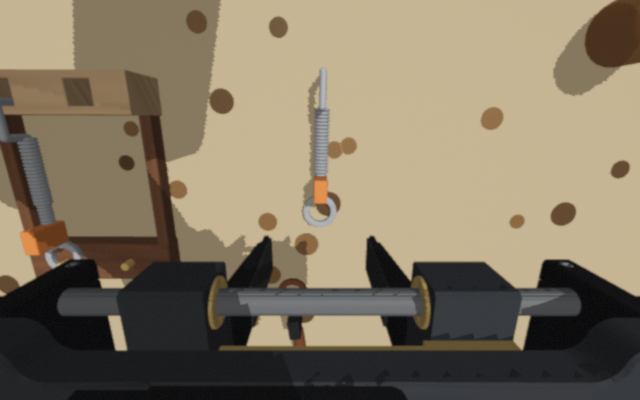

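Wrist view matches the estimates: ring (320,210), tab (320,190), hook end (323,70). Descending to grasp.

Call:
servo_tool --plan '[{"translation": [0, 0, 0.25], "twist": [0, 0, 0.001], "jaw": 0.6}, {"translation": [0, 0, 0.25], "twist": [0, 0, 0], "jaw": 0.6}, {"translation": [0, 0, 0.25], "twist": [0, 0, 0], "jaw": 0.6}, {"translation": [0, 0, 0.25], "twist": [0, 0, 0], "jaw": 0.6}, {"translation": [0, 0, 0.25], "twist": [0, 0, 0], "jaw": 0.6}, {"translation": [0, 0, 0.2], "twist": [0, 0, 0], "jaw": 0.6}, {"translation": [0, 0, 0.15], "twist": [0, 0, 0], "jaw": 0.6}, {"translation": [0, 0, 0.1], "twist": [0, 0, 0], "jaw": 0.6}, {"translation": [0, 0, 0.035], "twist": [0, 0, 0], "jaw": 0.6}, {"translation": [0, 0, 0], "twist": [0, 0, 0], "jaw": 0.6}]'

```text
t: 3.35
tool_pos: [0.597, 0.1311, 0.006]
tool_rot: [-0.0, 0.771, 0.637, -0.0]
contact_force: [-0.5, -0.3, 0.7]
opening: 0.601
```

Call:
servo_tool --plan '[{"translation": [0, 0, 0], "twist": [0, 0, 0], "jaw": 0.3}, {"translation": [0, 0, 0], "twist": [0, 0, 0], "jaw": 0.2}, {"translation": [0, 0, 0], "twist": [0, 0, 0], "jaw": 0.0}, {"translation": [0, 0, 0], "twist": [0, 0, 0], "jaw": 0}, {"translation": [0, 0, 0], "twist": [0, 0, 0], "jaw": 0}, {"translation": [0, 0, 0], "twist": [0, 0, 0], "jaw": 0}, {"translation": [0, 0, 0], "twist": [0, 0, 0], "jaw": 0}, {"translation": [0, 0, 0], "twist": [0, 0, 0], "jaw": 0}, {"translation": [0, 0, 0], "twist": [0, 0, 0], "jaw": 0}, {"translation": [0, 0, 0], "twist": [0, 0, 0], "jaw": 0}]'

```text
t: 4.18
tool_pos: [0.5972, 0.131, 0.0066]
tool_rot: [0.0, 0.771, 0.637, 0.0]
contact_force: [0.3, -0.0, 3.6]
opening: 0.168
```

Call:
servo_tool --plan '[{"translation": [0, 0, -0.05], "twist": [0, 0, 0], "jaw": 0}, {"translation": [0, 0, -0.1], "twist": [0, 0, 0], "jaw": 0}, {"translation": [0, 0, -0.15], "twist": [0, 0, 0], "jaw": 0}, {"translation": [0, 0, -0.15], "twist": [0, 0, 0], "jaw": 0}, {"translation": [0, 0, -0.15], "twist": [0, 0, 0], "jaw": 0}, {"translation": [0, 0, -0.15], "twist": [0, 0, 0], "jaw": 0}, {"translation": [0, 0, -0.1], "twist": [0, 0, 0], "jaw": 0}, {"translation": [0, 0, -0.05], "twist": [0, 0, 0], "jaw": 0}, {"translation": [0, 0, 0], "twist": [0, 0, 0], "jaw": 0}, {"translation": [0, 0, 0], "twist": [0, 0, 0], "jaw": 0}]'

```text
t: 5.02
tool_pos: [0.5969, 0.1309, 0.1142]
tool_rot: [-0.0, 0.771, 0.637, -0.0]
contact_force: [0.0, -0.4, -0.8]
opening: 0.167
```

Run:
```python
from h import *
u=np.array([.9819,-.1895]); hole=np.array([.4474,-.0864]); t=hole+u*.130
print(t); goto([*t,.114],79.1)
p=r.capture("wrist"); q=r.capture("top")
a=cv2.resize(p["frame"][0:260,200:440,::-1],(720//2*1,390)); 
b=cv2.resize(r.capture("scene")["frame"][130:330,280:500,::-1],(429,390),interpolation=3)
cv2.imwrite("pics/g1.png",np.hstack([a,b]))
# wrist check of frame
print("hole w",ray(p,78,92,.063))
s=r.read_state(); tp=s["tool_pos"]; z0=tp[2]-.006
us=np.array([.980,-.198])
pin=np.append(tp[:2]-us*.130,z0+.042); eye=np.append(tp[:2]+us*.034,z0+.008)
for c in(p,q): print("pred armtop,eye",proj(c,pin).round(1),proj(c,eye).round(1))
```

```text
[ 0.575047 -0.111035]
pos [0.5969 0.1309 0.1142] F [ 0.  -0.4 -0.8] open 0.167 t 5.02 yaw 79.14
d units [-2.015e+00  2.010e-01  2.000e-03] twist units [-0.     -0.      0.0001] deg [-0. -0.  0.]
hole w [ 0.47028891 -0.01271887  0.063     ]
pred armtop,eye [323.8 -22.4] [319.4 304.5]
pred armtop,eye [224.5 259.3] [241.2 160.5]
```

View pics/g1.png

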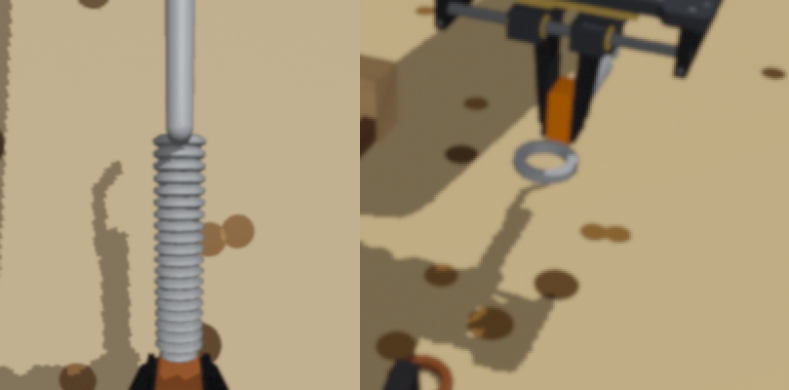

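Call:
servo_tool --plan '[{"translation": [-0.1, 0.02, 0], "twist": [0, 0, 0], "jaw": 0}, {"translation": [-0.2, 0.02, 0], "twist": [0, 0, 0], "jaw": 0}, {"translation": [-0.23, 0.02, 0], "twist": [0, 0, 0], "jaw": 0}, {"translation": [-0.27, 0.02, 0], "twist": [0, 0, 0], "jaw": 0}, {"translation": [-0.28, 0.02, 0], "twist": [0, 0, 0], "jaw": 0}, {"translation": [-0.28, 0.02, 0], "twist": [0, 0, 0], "jaw": 0}, {"translation": [-0.27, 0.02, 0], "twist": [0, 0, 0], "jaw": 0}, {"translation": [-0.2, 0.02, 0], "twist": [0, 0, 0], "jaw": 0}, {"translation": [-0.13, 0.02, 0], "twist": [0, 0, 0], "jaw": 0}, {"translation": [-0.055, 0.021, 0], "twist": [0, 0, 0], "jaw": 0}]'

```text
t: 6.0
tool_pos: [0.5746, -0.1139, 0.1139]
tool_rot: [-0.0, 0.772, 0.636, -0.0]
contact_force: [-0.5, 0.2, -1.8]
opening: 0.167
```

Run:
```python
from h import *
goto([.5750,-.1110,.114],79.1)
p=r.capture("scene"); q=r.capture("top")
a=p["frame"][120:280,110:330,::-1]; b=q["frame"][125:285,300:480,::-1]
a=cv2.resize(a,(413,300),interpolation=3);b=cv2.resize(b,(338,300),interpolation=3)
cv2.imwrite("pics/g2.png",cv2.convertScaleAbs(np.hstack([a,b]),alpha=1.4))
u=np.array([.9819,-.1895]); h=np.array([.4474,-.0864])
tp=r.read_state()["tool_pos"]
for n,X in(("hole",[*h,.063]),("posttop",[*(h+.202*u),.044]),("arm",[*(tp[:2]-.130*u),tp[2]-.006+.042]),("tip",[*(tp[:2]-.130*u),tp[2]-.006]),("eye",[*(tp[:2]+.034*u),tp[2]])):
  x=proj(p,X);y=proj(q,X); print(n,x.round(1),y.round(1),"in pic",((x-[110,120])*1.876).round(),((y-[300,125])*1.876+[413,0]).round())
```

```text
pos [ 0.5746 -0.1139  0.1139] F [-0.5  0.2 -1.8] open 0.167 t 6.0 yaw 79.0
d units [ 0.025 -0.001 -0.001] twist units [-0.0001  0.     -0.0003] deg [-0.   0.  -0.1]
hole [266.9 160.1] [381.6 260. ] in pic [294.  75.] [566. 253.]
posttop [199.4 233. ] [385.  148.8] in pic [168. 212.] [572.  45.]
arm [263.1 113.2] [390.7 254.3] in pic [287. -13.] [583. 243.]
tip [264.6 136.4] [386.4 257.2] in pic [290.  31.] [575. 248.]
eye [207.9 179. ] [391.1 156.3] in pic [184. 111.] [584.  59.]
```

View pics/g2.png

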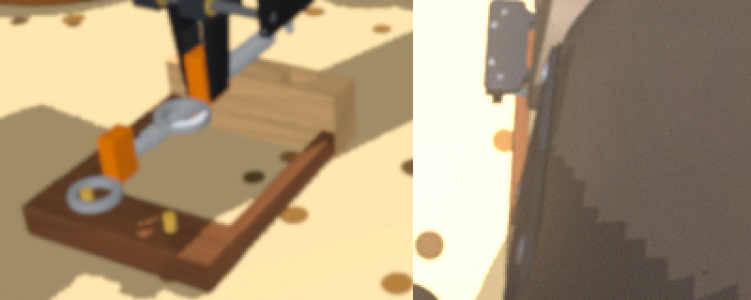

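Call:
servo_tool --plan '[{"translation": [0.025, 0, 0], "twist": [0, 0, 0], "jaw": 0}, {"translation": [0, 0, 0], "twist": [0, 0, 0], "jaw": 0}, {"translation": [0, 0, 0.06], "twist": [0, 0, 0], "jaw": 0}, {"translation": [0, 0, 0.08], "twist": [0, 0, 0], "jaw": 0}, {"translation": [0, 0, 0.08], "twist": [0, 0, 0], "jaw": 0}, {"translation": [0, 0, 0.08], "twist": [0, 0, 0], "jaw": 0}, {"translation": [0, 0, 0.06], "twist": [0, 0, 0], "jaw": 0}, {"translation": [0, 0, 0.05], "twist": [0, 0, 0], "jaw": 0}, {"translation": [0, 0, 0.03], "twist": [0, 0, 0], "jaw": 0}, {"translation": [0, 0, 0], "twist": [0, 0, 0], "jaw": 0}]'

```text
t: 6.93
tool_pos: [0.5755, -0.108, 0.0607]
tool_rot: [-0.001, 0.771, 0.637, -0.0]
contact_force: [-0.5, -1.0, -1.4]
opening: 0.168
```

Run:
```python
from h import *
goto([.5750,-.1110,.055],79.1)
s=r.read_state(); print(s["wrist_torque"])
p=r.capture("scene"); save(p,"g3.png",(150,110,330,280),3.4)
```

```text
pos [ 0.5755 -0.108   0.0607] F [-0.5 -1.  -1.4] open 0.168 t 6.93 yaw 79.14
d units [-0.025  0.     0.047] twist units [-0.0002 -0.      0.0001] deg [-0.1 -0.   0. ]
[ 0.06880139 -0.0367668  -0.0088975 ]
```

View pics/g3.png

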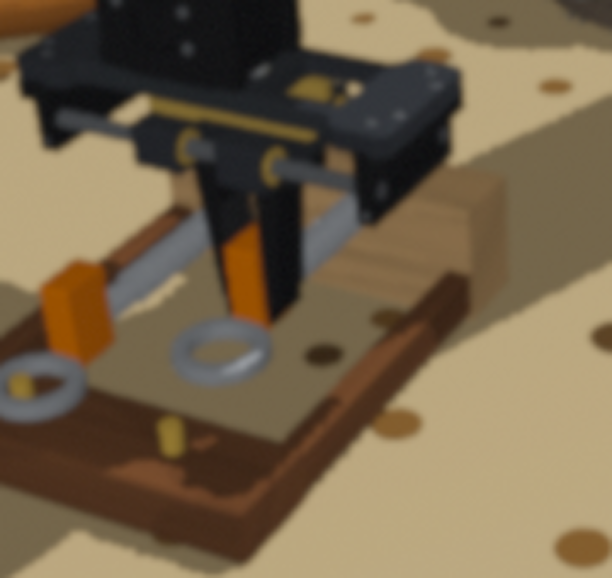

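Call:
servo_tool --plan '[{"translation": [-0.012, 0, 0.02], "twist": [0, 0, 0], "jaw": 0}, {"translation": [-0.013, 0, 0.02], "twist": [0, 0, 0], "jaw": 0}, {"translation": [0, 0, 0.015], "twist": [0, 0, 0], "jaw": 0}, {"translation": [0, 0.02, 0], "twist": [0, 0, 0], "jaw": 0}, {"translation": [0, 0.03, 0], "twist": [0, 0, 0], "jaw": 0}, {"translation": [0, 0.03, 0], "twist": [0, 0, 0], "jaw": 0}, {"translation": [0, 0.03, 0], "twist": [0, 0, 0], "jaw": 0}, {"translation": [0, 0.03, 0], "twist": [0, 0, 0], "jaw": 0}, {"translation": [0, 0.025, 0], "twist": [0, 0, 0], "jaw": 0}, {"translation": [0, 0, 0], "twist": [0, 0, 0], "jaw": 0}]'

```text
t: 7.82
tool_pos: [0.5947, -0.1147, 0.0548]
tool_rot: [-0.001, 0.771, 0.637, -0.0]
contact_force: [-5.2, 0.2, -0.6]
opening: 0.165
```

Run:
```python
from h import *
t=np.array([.4474,-.0864])+.168*np.array([.9819,-.1895]); print(t)
goto([*t,.054],79.1)
s=r.read_state(); print(s["wrist_torque"])
p=r.capture("scene"); save(p,"g4.png",(150,110,330,280),3.4)
```

```text
[ 0.6123592 -0.118236 ]
pos [ 0.5947 -0.1147  0.0548] F [-5.2  0.2 -0.6] open 0.165 t 7.82 yaw 79.15
d units [-0.001  0.15   0.006] twist units [-0.0002 -0.      0.0001] deg [-0.1 -0.   0. ]
[ 0.19077363  1.04038262 -0.01919522]
```

View pics/g4.png

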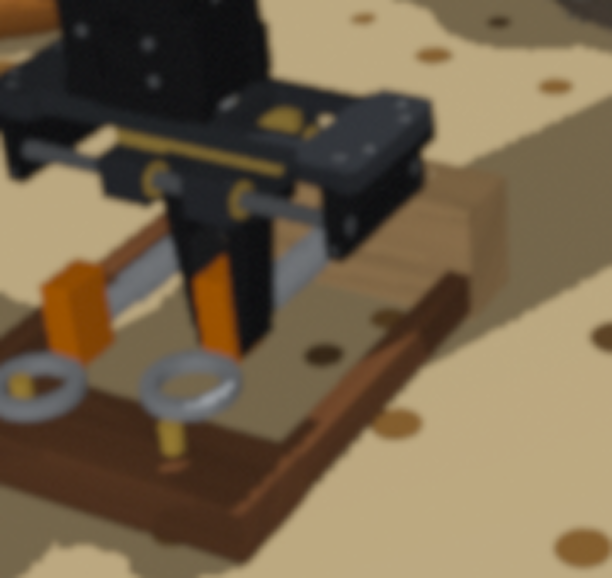

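Force is 5.2 N as expected, so the pin is hooked in the hole. Stretching on.

Call:
servo_tool --plan '[{"translation": [0, 0.02, 0], "twist": [0, 0, 0], "jaw": 0}, {"translation": [0, 0.03, 0], "twist": [0, 0, 0], "jaw": 0}, {"translation": [0, 0.03, 0], "twist": [0, 0, 0], "jaw": 0}, {"translation": [0, 0.03, 0], "twist": [0, 0, 0], "jaw": 0}, {"translation": [0, 0.025, 0], "twist": [0, 0, 0], "jaw": 0}, {"translation": [0, 0.015, 0], "twist": [0, 0, 0], "jaw": 0}, {"translation": [0, 0, 0], "twist": [0, 0, 0], "jaw": 0}, {"translation": [0, 0, 0], "twist": [0, 0, 0], "jaw": 0}, {"translation": [0, 0, 0], "twist": [0, 0, 0], "jaw": 0}, {"translation": [0, 0, 0], "twist": [0, 0, 0], "jaw": 0}]'

```text
t: 8.7
tool_pos: [0.6107, -0.1177, 0.0544]
tool_rot: [-0.002, 0.771, 0.637, -0.001]
contact_force: [-9.3, 2.0, -1.0]
opening: 0.163
```

Run:
```python
from h import *
goto([.6124,-.1182,.036],79.1)
p=r.capture("scene"); save(p,"g5.png",(150,150,270,260),5)
```

```text
pos [ 0.6107 -0.1177  0.0544] F [-9.3  2.  -1. ] open 0.163 t 8.7 yaw 79.15
d units [-0.001  0.015  0.154] twist units [-0.0007 -0.0001  0.0001] deg [-0.2 -0.   0.1]
```

View pics/g5.png

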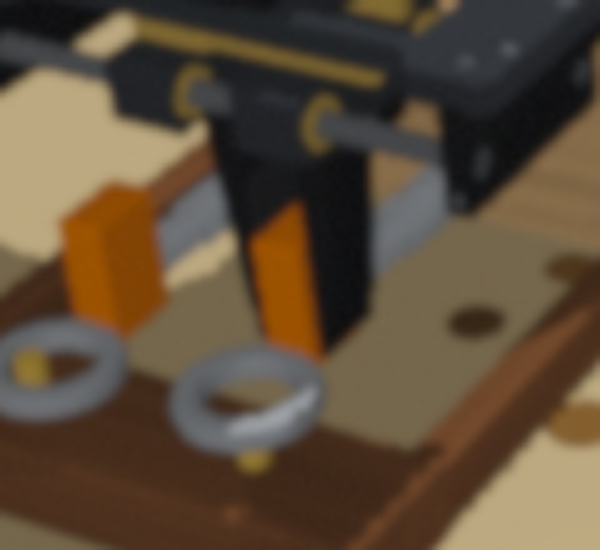

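Run:
```python
from h import *
p=r.capture("scene"); u=np.array([.9819,-.1895]); h=np.array([.4474,-.0864]); post=h+.202*u
tp=r.read_state()["tool_pos"]
c=(lambda X:((proj(p,X)-[150,150])*5).round())
print("ring by pixel",ray(p,199.6,230,.0525),"by tool",tp[:2]+.034*u,"post",post)
print("post foot/top px",c([*post,.03]),c([*post,.044]))
e=tp[:2]+.034*u
for k in(-.022,.022): print(c([*(e+k*u),.0525]), c([*(e+k*np.array([.1895,.9819])),.0525]))
```

```text
ring by pixel [ 0.64938417 -0.12154648  0.0525    ] by tool [ 0.64410582 -0.1241452 ] post [ 0.6457438 -0.124679 ]
post foot/top px [253. 453.] [247. 415.]
[291. 348.] [185. 370.]
[201. 430.] [311. 407.]
```

Call:
servo_tool --plan '[{"translation": [0, 0.015, 0], "twist": [0, 0, 0], "jaw": 0}, {"translation": [0, 0, 0.02], "twist": [0, 0, 0], "jaw": 0}, {"translation": [0, 0, 0.02], "twist": [0, 0, 0], "jaw": 0}, {"translation": [0, 0, 0.02], "twist": [0, 0, 0], "jaw": 0}, {"translation": [0, 0, 0.02], "twist": [0, 0, 0], "jaw": 0}, {"translation": [0, 0, 0.02], "twist": [0, 0, 0], "jaw": 0}, {"translation": [0, 0, 0.02], "twist": [0, 0, 0], "jaw": 0}, {"translation": [0, 0, 0.02], "twist": [0, 0, 0], "jaw": 0}, {"translation": [0, 0, 0.01], "twist": [0, 0, 0], "jaw": 0}, {"translation": [0, 0, 0], "twist": [0, 0, 0], "jaw": 0}]'

```text
t: 9.63
tool_pos: [0.6135, -0.1182, 0.0388]
tool_rot: [-0.0, 0.771, 0.637, -0.0]
contact_force: [-13.3, 3.2, 20.0]
opening: 0.168
```

Run:
```python
from h import *
goto([.6124,-.1182,.036],79.1)
p=r.capture("scene"); save(p,"g6.png",(150,150,270,260),5)
```

```text
pos [ 0.6135 -0.1182  0.0388] F [-13.3   3.2  20. ] open 0.168 t 9.63 yaw 79.14
d units [-0.001 -0.009  0.024] twist units [-0.0001 -0.      0.0001] deg [-0. -0.  0.]
```

View pics/g6.png

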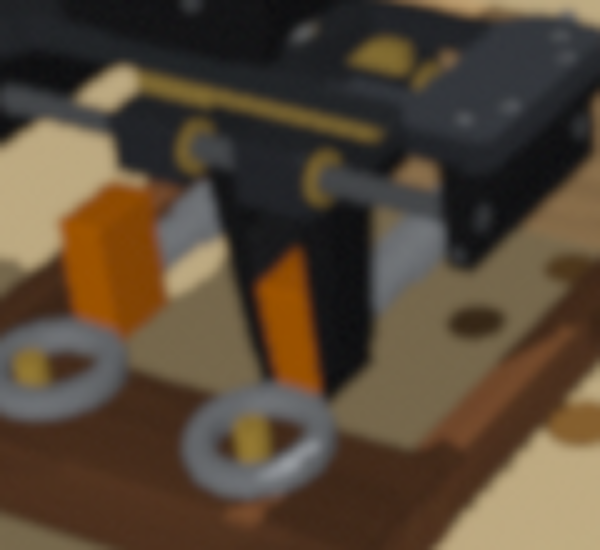

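Ring is around the post (252,438) and pressing down. Easing tension back, then releasing.

Call:
servo_tool --plan '[{"translation": [0, -0.02, 0], "twist": [0, 0, 0], "jaw": 0}, {"translation": [0, -0.02, 0], "twist": [0, 0, 0], "jaw": 0}, {"translation": [0, -0.02, 0], "twist": [0, 0, 0], "jaw": 0}, {"translation": [0, -0.01, -0.005], "twist": [0, 0, 0], "jaw": 0}, {"translation": [0, 0, 0], "twist": [0, 0, 0], "jaw": 0.25}, {"translation": [0, 0, 0], "twist": [0, 0, 0], "jaw": 0.4}, {"translation": [0, 0, 0], "twist": [0, 0, 0], "jaw": 0.5}, {"translation": [0, 0, 0], "twist": [0, 0, 0], "jaw": 0.5}, {"translation": [0, 0, 0], "twist": [0, 0, 0], "jaw": 0.5}, {"translation": [0, 0, 0], "twist": [0, 0, 0], "jaw": 0.5}]'

```text
t: 10.52
tool_pos: [0.6059, -0.1169, 0.0375]
tool_rot: [-0.0, 0.771, 0.637, -0.0]
contact_force: [-0.4, -0.1, 0.4]
opening: 0.487
```

Call:
servo_tool --plan '[{"translation": [0, 0, -0.05], "twist": [0, 0, 0], "jaw": 0.5}, {"translation": [0, 0, -0.1], "twist": [0, 0, 0], "jaw": 0.5}, {"translation": [0, 0, -0.2], "twist": [0, 0, 0], "jaw": 0.5}, {"translation": [0, 0, -0.25], "twist": [0, 0, 0], "jaw": 0.5}, {"translation": [0, 0, -0.25], "twist": [0, 0, 0], "jaw": 0.5}, {"translation": [0, 0, -0.25], "twist": [0, 0, 0], "jaw": 0.5}, {"translation": [0.2, 0, -0.2], "twist": [0, 0, 0], "jaw": 0.5}, {"translation": [0.3, 0, 0], "twist": [0, 0, 0], "jaw": 0.5}, {"translation": [0.3, 0, 0], "twist": [0, 0, 0], "jaw": 0.5}, {"translation": [0.3, 0, 0], "twist": [0, 0, 0], "jaw": 0.5}]'

```text
t: 11.35
tool_pos: [0.6309, 0.0139, 0.1957]
tool_rot: [0.001, 0.771, 0.637, 0.001]
contact_force: [0.4, -0.8, 0.3]
opening: 0.499
```

Call:
servo_tool --plan '[{"translation": [0.3, 0, 0], "twist": [0, 0, 0], "jaw": 0.5}, {"translation": [0.3, 0, 0], "twist": [0, 0, 0], "jaw": 0.5}, {"translation": [0.3, 0, 0], "twist": [0, 0, 0], "jaw": 0.5}, {"translation": [0.3, 0, 0], "twist": [0, 0, 0], "jaw": 0.5}, {"translation": [0.2, 0, 0], "twist": [0, 0, 0], "jaw": 0.5}, {"translation": [0, 0, 0], "twist": [0, 0, 0], "jaw": 0.5}, {"translation": [0, 0, 0], "twist": [0, 0, 0], "jaw": 0.5}, {"translation": [0, 0, 0], "twist": [0, 0, 0], "jaw": 0.5}, {"translation": [0, 0, 0], "twist": [0, 0, 0], "jaw": 0.5}, {"translation": [0, 0, 0], "twist": [0, 0, 0], "jaw": 0.5}]'

```text
t: 12.18
tool_pos: [0.6625, 0.1764, 0.1941]
tool_rot: [0.0, 0.771, 0.636, 0.0]
contact_force: [-0.7, -0.8, 0.0]
opening: 0.502
```

Run:
```python
from h import *
p=r.capture("scene"); q=r.capture("top")
a=cv2.resize(p["frame"][130:280,110:310,::-1],(480,360),interpolation=3); b=cv2.resize(q["frame"][130:285,340:475,::-1],(314,360),interpolation=3)
cv2.imwrite("pics/f.png",cv2.convertScaleAbs(np.hstack([a,b]),alpha=1.4))
```

```text
(no output)
```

View pics/f.png

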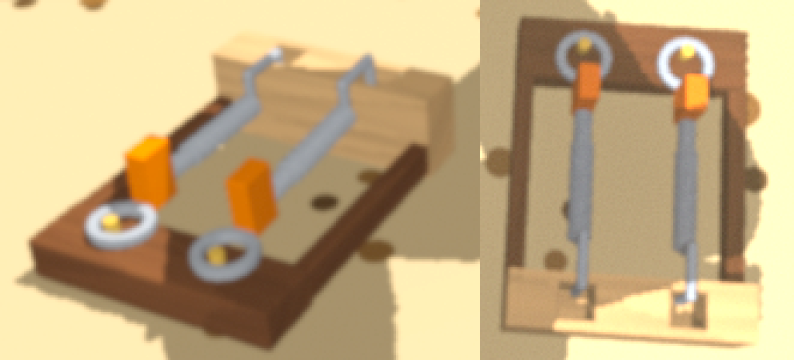

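Run:
```python
from h import *
p=r.capture("scene"); q=r.capture("top")
a=cv2.resize(p["frame"][138:188,195:275,::-1],(480,300),interpolation=3); b=cv2.resize(q["frame"][225:275,365:445,::-1],(480,300),interpolation=3)
cv2.imwrite("pics/f2.png",cv2.convertScaleAbs(np.vstack([a,b]),alpha=1.4))
u=np.array([.9819,-.1895]); v=np.array([.1895,.9819]); h=np.array([.4474,-.0864])
for n,o in(("new",h),("fit",h-.08*v)):
  x=o+.009*u
  for nm,X in(("pin armtop seated",[*x,.072]),("pin @mouth",[*x,.063]),("mouth edge",[*(o+.013*u),.063]),("arm other end top",[*(x+.036*u),.072])): print(n,nm,((proj(p,X)-[195,138])*6).round(),((proj(q,X)-[365,225])*6+[0,300]).round())
```

```text
new pin armtop seated [414. 118.] [106. 474.]
new pin @mouth [416. 146.] [101. 478.]
new mouth edge [409. 152.] [102. 463.]
new arm other end top [350. 176.] [111. 345.]
fit pin armtop seated [176.  66.] [397. 495.]
fit pin @mouth [179.  93.] [389. 498.]
fit mouth edge [172.  99.] [390. 484.]
fit arm other end top [106. 119.] [400. 366.]
```

View pics/f2.png

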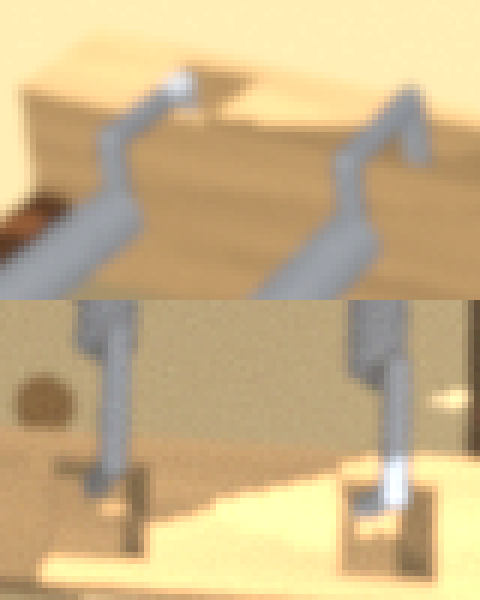

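The hook end sits ~10 mm too high: arm top at (412,88) against (414,118) when seated, so the pin is held by friction. I'll press it down with shut fingers.

Run:
```python
from h import *
goto([.4611,-.0891,.11],79.1)
```

```text
pos [0.6625 0.177  0.1938] F [ 0.3  0.2 -0.6] open 0.5 t 12.38 yaw 79.09
d units [-2.495 -1.229  0.698] twist units [ 0. -0. -0.] deg [ 0. -0. -0.]
```

Call:
servo_tool --plan '[{"translation": [-0.25, -0.123, 0], "twist": [0, 0, 0], "jaw": 0}, {"translation": [-0.25, -0.123, 0], "twist": [0, 0, 0], "jaw": 0}, {"translation": [-0.25, -0.123, 0], "twist": [0, 0, 0], "jaw": 0}, {"translation": [-0.25, -0.123, 0], "twist": [0, 0, 0], "jaw": 0}, {"translation": [-0.25, -0.123, 0], "twist": [0, 0, 0], "jaw": 0}, {"translation": [-0.25, -0.123, 0], "twist": [0, 0, 0], "jaw": 0}, {"translation": [-0.25, -0.123, 0], "twist": [0, 0, 0], "jaw": 0}, {"translation": [-0.25, -0.123, 0], "twist": [0, 0, 0], "jaw": 0}, {"translation": [-0.25, -0.123, 0], "twist": [0, 0, 0], "jaw": 0}, {"translation": [-0.245, -0.122, 0], "twist": [0, 0, 0], "jaw": 0}]'

```text
t: 13.22
tool_pos: [0.46, -0.0898, 0.1938]
tool_rot: [0.0, 0.771, 0.637, 0.0]
contact_force: [0.6, -0.4, -0.6]
opening: 0.003
```

Call:
servo_tool --plan '[{"translation": [0, 0, 0], "twist": [0, 0, 0], "jaw": 0}, {"translation": [0, 0, 0], "twist": [0, 0, 0], "jaw": 0}, {"translation": [0, 0, 0.2], "twist": [0, 0, 0], "jaw": 0}, {"translation": [0, 0, 0.2], "twist": [0, 0, 0], "jaw": 0}, {"translation": [0, 0, 0.2], "twist": [0, 0, 0], "jaw": 0}, {"translation": [0, 0, 0.15], "twist": [0, 0, 0], "jaw": 0}, {"translation": [0, 0, 0.06], "twist": [0, 0, 0], "jaw": 0}, {"translation": [0, 0, 0.03], "twist": [0, 0, 0], "jaw": 0}, {"translation": [0, 0, 0], "twist": [0, 0, 0], "jaw": 0}, {"translation": [0, 0, 0], "twist": [0, 0, 0], "jaw": 0}]'

```text
t: 14.05
tool_pos: [0.4618, -0.0884, 0.0935]
tool_rot: [0.0, 0.771, 0.637, 0.0]
contact_force: [-0.6, 1.2, 0.3]
opening: 0.008
```

Run:
```python
from h import *
goto([.4611,-.0891,.0715],79.1)
```

```text
pos [ 0.4618 -0.0884  0.0935] F [-0.6  1.2  0.3] open 0.008 t 14.05 yaw 79.16
d units [-0.007 -0.005  0.183] twist units [0.0002 0.     0.0002] deg [0.1 0.  0.1]
```

Descending slowly, watching the force.

Call:
servo_tool --plan '[{"translation": [-0.007, 0, 0.02], "twist": [0, 0, 0], "jaw": 0}, {"translation": [0, 0, 0.02], "twist": [0, 0, 0], "jaw": 0}, {"translation": [0, 0, 0.015], "twist": [0, 0, 0], "jaw": 0}, {"translation": [0, 0, 0.015], "twist": [0, 0, 0], "jaw": 0}, {"translation": [0, 0, 0.015], "twist": [0, 0, 0], "jaw": 0}, {"translation": [0, 0, 0.015], "twist": [0, 0, 0], "jaw": 0}, {"translation": [0, 0, 0.01], "twist": [0, 0, 0], "jaw": 0}, {"translation": [0, 0, 0.01], "twist": [0, 0, 0], "jaw": 0}, {"translation": [0, 0, 0], "twist": [0, 0, 0], "jaw": 0}, {"translation": [0, 0, 0], "twist": [0, 0, 0], "jaw": 0}]'

```text
t: 14.88
tool_pos: [0.4614, -0.0895, 0.0783]
tool_rot: [0.0, 0.771, 0.637, 0.0]
contact_force: [-0.2, 0.3, -0.8]
opening: 0.007
```

Call:
servo_tool --plan '[{"translation": [0, 0, 0.01], "twist": [0, 0, 0], "jaw": 0}, {"translation": [0, 0, 0.01], "twist": [0, 0, 0], "jaw": 0}, {"translation": [0, 0, 0.01], "twist": [0, 0, 0], "jaw": 0}, {"translation": [0, 0, 0.01], "twist": [0, 0, 0], "jaw": 0}, {"translation": [0, 0, 0.008], "twist": [0, 0, 0], "jaw": 0}, {"translation": [0, 0, 0], "twist": [0, 0, 0], "jaw": 0}, {"translation": [0, 0, 0], "twist": [0, 0, 0], "jaw": 0}, {"translation": [0, 0, 0], "twist": [0, 0, 0], "jaw": 0}, {"translation": [0, 0, 0], "twist": [0, 0, 0], "jaw": 0}, {"translation": [0, 0, 0], "twist": [0, 0, 0], "jaw": 0}]'

```text
t: 15.72
tool_pos: [0.4611, -0.0894, 0.0726]
tool_rot: [0.0, 0.771, 0.637, 0.0]
contact_force: [1.0, 0.4, -0.0]
opening: 0.004
```

Run:
```python
from h import *
goto([.4611,-.0891,.0715],79.1)
p=r.capture("scene"); save(p,"k.png",(185,105,285,195),6)
```

```text
pos [ 0.4611 -0.0894  0.0726] F [ 1.   0.4 -0. ] open 0.004 t 15.72 yaw 79.14
d units [ 0.003 -0.001  0.009] twist units [ 0.     -0.      0.0001] deg [ 0. -0.  0.]
```

Call:
servo_tool --plan '[{"translation": [0, 0, 0.01], "twist": [0, 0, 0], "jaw": 0}, {"translation": [0, 0, 0.01], "twist": [0, 0, 0], "jaw": 0}, {"translation": [0, 0, 0], "twist": [0, 0, 0], "jaw": 0}, {"translation": [0, 0, 0], "twist": [0, 0, 0], "jaw": 0}, {"translation": [0, 0, 0], "twist": [0, 0, 0], "jaw": 0}, {"translation": [0, 0, 0], "twist": [0, 0, 0], "jaw": 0}, {"translation": [0, 0, 0], "twist": [0, 0, 0], "jaw": 0}, {"translation": [0, 0, 0], "twist": [0, 0, 0], "jaw": 0}, {"translation": [0, 0, 0], "twist": [0, 0, 0], "jaw": 0}, {"translation": [0, 0, 0], "twist": [0, 0, 0], "jaw": 0}]'

```text
t: 16.6
tool_pos: [0.461, -0.0894, 0.0707]
tool_rot: [0.0, 0.771, 0.637, 0.0]
contact_force: [-2.7, 0.6, 9.9]
opening: 0.006
```

Call:
servo_tool --plan '[{"translation": [0, 0, -0.1], "twist": [0, 0, 0], "jaw": 0}, {"translation": [0, 0, -0.2], "twist": [0, 0, 0], "jaw": 0}, {"translation": [0, 0, -0.25], "twist": [0, 0, 0], "jaw": 0}, {"translation": [0, 0, -0.25], "twist": [0, 0, 0], "jaw": 0}, {"translation": [0.25, 0, -0.1], "twist": [0, 0, 0], "jaw": 0}, {"translation": [0.3, 0, 0], "twist": [0, 0, 0], "jaw": 0}, {"translation": [0.3, 0, 0], "twist": [0, 0, 0], "jaw": 0}, {"translation": [0.3, 0, 0], "twist": [0, 0, 0], "jaw": 0}, {"translation": [0.3, 0, 0], "twist": [0, 0, 0], "jaw": 0}, {"translation": [0.3, 0, 0], "twist": [0, 0, 0], "jaw": 0}]'

```text
t: 17.43
tool_pos: [0.5006, 0.1186, 0.1783]
tool_rot: [0.0, 0.771, 0.637, 0.0]
contact_force: [0.9, -0.3, -0.5]
opening: 0.003
```

Call:
servo_tool --plan '[{"translation": [0.25, 0.2, 0], "twist": [0, 0, 0], "jaw": 0}, {"translation": [0.25, 0.2, 0], "twist": [0, 0, 0], "jaw": 0}, {"translation": [0.25, 0.2, 0], "twist": [0, 0, 0], "jaw": 0}, {"translation": [0.25, 0.2, 0], "twist": [0, 0, 0], "jaw": 0}, {"translation": [0, 0, 0], "twist": [0, 0, 0], "jaw": 0}, {"translation": [0, 0, 0], "twist": [0, 0, 0], "jaw": 0}, {"translation": [0, 0, 0], "twist": [0, 0, 0], "jaw": 0}, {"translation": [0, 0, 0], "twist": [0, 0, 0], "jaw": 0}, {"translation": [0, 0, 0], "twist": [0, 0, 0], "jaw": 0}, {"translation": [0, 0, 0], "twist": [0, 0, 0], "jaw": 0}]'

```text
t: 18.27
tool_pos: [0.6172, 0.216, 0.1788]
tool_rot: [0.0, 0.771, 0.637, 0.0]
contact_force: [0.4, -0.0, -0.5]
opening: 0.004
```

Run:
```python
from h import *
p=r.capture("scene"); 
a=cv2.resize(p["frame"][138:188,195:275,::-1],(480,300),interpolation=3); a=cv2.convertScaleAbs(a,alpha=1.4)
b=cv2.imread("pics/f2.png")[:300]
cv2.imwrite("pics/f3.png",a)
def m(i):
    h=cv2.cvtColor(i,cv2.COLOR_BGR2HSV); return h[3::6,3::6,1]<70
A,B=m(a),m(b)
for k in range(50): 
    if k<42: print("".join("#" if x else "." for x in B[k,15:]),"".join("#" if x else "." for x in A[k,15:]))
```

```text
................................................................. .................................................................
................................................................. .................................................................
................................................................. .................................................................
................................................................. .................................................................
................................................................. .................................................................
................................................................. .................................................................
................................................................. .................................................................
................................................................. .................................................................
............................................
[... 3743 characters left out ...]
................######..................
#########.............................#########.................. #########................................######..................
#########............................###########................. #########................................######..................
########............................############................. ########..................................#####..................
#######............................##############................ #######...................................#####..................
######............................###############................ ######...................................######..................
```

The hook is now seated like the fitted one. Checking the ring numerically.

Run:
```python
from h import *
p=r.capture("scene"); q=r.capture("top")
u=np.array([.9819,-.1895]); v=np.array([.1895,.9819]); h=np.array([.4474,-.0864])
for n,o in(("new",h),("fit",h-.08*v)):
  e=o+.193*u   # ring pulled against post
  for c,w in((p,"scene"),(q,"top")): print(n,w,"ring top pred",proj(c,[*e,.038]).round(1),"post top",proj(c,[*(o+.202*u),.044]).round(1),"tabtop",proj(c,[*(e-.034*u),.074]).round(1))
hs=cv2.cvtColor(p["frame"],cv2.COLOR_RGB2HSV)
o=cv2.inRange(hs,(3,190,90),(14,255,255))[150:260,130:260]
n,_,st,c=cv2.connectedComponentsWithStats(o)
for i in range(1,n):
    if st[i,4]>30: print("tab",st[i,:4]+[130,150,0,0],(c[i]+[130,150]).round(1))
M=hs[:,:,1]<90
for k in range(208,246): print(k,"".join("#" if x else("y" if 18<t<32 and s>120 and vv>90 else".") for x,t,s,vv in zip(M[k,140:225],hs[k,140:225,0],hs[k,140:225,1],hs[k,140:225,2])))
```

```text
new scene ring top pred [203.6 232.9] post top [199.4 233. ] tabtop [213.9 200.8]
new top ring top pred [384.3 154.6] post top [385.  148.8] tabtop [386.5 166.7]
fit scene ring top pred [159.9 220. ] post top [155.3 219.9] tabtop [170.2 189.1]
fit top ring top pred [428.7 157.6] post top [429.6 151.8] tabtop [433.3 169.9]
208 ##########...........................................................................
209 ########.............................................................................
210 #######...........................................#......#..#........................
211 ######.......................................................#.......................
212 #####..............................................#.................................
213 ##................#######......................#..#..........#.......................
214 #.............#############...................#.....#................................
215 ............####################............................#........................
216 ..........########################................#.
[... 1943 characters left out ...]
.................................#########.yyyyyy.###############.....
239 ................................................#############.#################......
240 .................................................##############################......
241 .................................................#############################.......
242 .................................................############################........
243 ..................................................##########################.........
244 ...................................................########################..........
245 ....................................................####################.............
```

```bash
python3 -c "
from h import *
s=r.read_state();print(s['t'],s['contact_force']);print(r.sign_off())"
```

```text
18.4167 [0.26398341 0.72171644 0.35158292]
the job is handed in; nothing more can be done
None
```

The bright steel spring is fitted and the job was handed in at 18.4 s, with the gripper clear and no contact force. I gripped the orange tab, lowered the hook into the empty hole, stretched the spring about 29 mm, dropped the eye over the bare post and let go.

- **Hook fix:** my check after letting go showed the hook about 10 mm too high, held up by friction. I pressed it down with shut fingers. At the end of the press they met about 10 N, about where the seated hook should be.
- **Last checks:** these compared pixels in the scene image, because all 12 picture views were used.
    - **Hook:** it now sits within 1–2 pixels of its predicted seated position, about as close as the fitted one does to its own.
    - **Ring:** it lies round its post as on the fitted spring. The offset between the two rings is about 44 by 13 px, against a predicted 43.7 by 12.9.
- **Not checked:** the colour search for the orange tabs in that last image found nothing, so the tab position was not confirmed.
- **Forces:** the highest I saw was about 24 N (20 N of it vertical), while pushing the ring down.

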